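# Stop a stone slab rocking before polishing

### The arm

A 6-joint arm with a two-finger parallel gripper is mounted at the origin on a cart in front of the work surface, level with it; the furniture and walls round the work are solid. World frame = base frame: x ahead of the robot, y to its left, z up, the work surface at z = 0. Lengths are in mm, angles in rad, forces in N, time in s.
With the tool pointing down it reaches from about 350 to 1000 mm from the base axis. Payload 7.1 kg.
Tool frame: the origin (TCP) lies at the very end of the fingers, on their centre line; the grasp point (between the pads) lies 19 mm behind it; z points along the fingers, y is the direction in which the jaws open and shut (so a half turn about z gives the same grasp; the last joint's range is limited). The gripper opens to 85 mm and grips with 20 to 120 N. Pads are 22 mm wide; open, the fingers measure 114 mm over their backs; the gripper's body (76 mm by 85 mm) begins 54 mm behind the grasp point. The pads swing forward as they close: fully open they stand 13 mm farther back than shut.
Start: joints at [-0.019, 0.423, 1.63, -0, 1.089, -0.019], TCP at [624.984, 0.026, 231.319] pointing down, gripper open.
Joint ranges: [-3, 3], [-0.9, 2.11], [0.09, 2.58], [-1.31, 4.45], [0.11, 2.69], [-2.54, 2.54]. Speed limits (rad/s): [2.39, 2.39, 3.01, 3.14, 3.14, 3.14].

### API

Orientations are given as a 3x3 rotation matrix whose columns are the frame's x, y, z axes.
In Python, from plant import robot, eyes, workorder gives the robot as it stands. The module is installed in compiled form; this text tells all that it offers.
- The arm moves only by the tool carry_out, never from a script. Its argument "targets" is a list of rows, each a list of 5 numbers: the closure, from 0 (fully open) to 1 (shut), then the shift along the tool's x, y, z in mm, then the turn about the tool's z in degrees. In form: [[gripper, tx, ty, tz, roll], ...]. A call has 1 to 8 rows; each row shifts and turns the pose as measured when the row begins, along the tool's axes as they then stand; what a row does not reach is not made up. A row lasts 1/12 s, in which the tool goes at most 41.7 mm and 7.16 degrees, less where a joint would pass 70% of its speed; a pose out of reach is approached as far as the arm can. A call with a gripper value outside its range is refused whole. The fingers move at their own pace and stop on an object; the grip force is fixed at half the most. Time passes only in rows, so rows that do not move let the fingers close. It gives the time, the measured TCP pose, the force and the opening at its end, in the units of the state.
- robot.observe(): the state, without advancing time (a new reading comes with each control period).
- eyes.grab_frame(name): name is "scene" or "side" or "wrist"; returns a dict with "frame" (400x640x3 uint8, blue, green, red), "depth" (400x640 float32, mm along the optical axis (not along the pixel's ray), 0 where there is no reading), "camera_matrix" (3x3 intrinsics, pixels), "camera_from_world" (4x4, takes a point from world to camera coordinates). Camera axes: x right, y down, z forward; pixel columns grow to the right and rows downward; lengths in mm; the calibration is good to about 2 mm. A picture is of the moment at which its call begins.
- workorder.finish_job(): hands the job in, once; it reports no verdict.
The state is a dict: "t": time; "q": joint angles; "dq": joint speeds; "joint_torque": joint torques, N m; "eef_pos": TCP position; "eef_rot": TCP orientation; "force": force on the tool from outside, world axes, zero at the start; "moment": the same for the moment, N m; "width": opening from 0.0 (shut) to 1.0 (fully open).
Only numpy, scipy, OpenCV 4.12 (cv2) and the standard library are available. Lean on these libraries where they do the work, as an engineer would, in place of code of your own. Each camera call takes 0.05 s, during which the arm holds its last target.

### The job

The stone slab on its four wedges has to lie level and firm before it is polished, but it rocks at one corner. Press down on its corners with the fingertips to find the one that dips, push that corner's wedge farther in under the slab until it just bites and the slab lies level without being jacked up, then press the same corner again to check that it no longer dips. Only touch: lift nothing, and leave the other wedges and the things lying round about where they are.

Things in the scene. Friction and masses are not known exactly. Their poses are not given: they have to be found in the camera images.
- slab: stone slab 160 x 240 x 15 mm, 1.5 kg, loose on four wedges. Origin: centre of its underside, 22 mm above the table; x (160 mm) away from the robot, y (240 mm) to the robot's left, z up. At one corner, any of the four, the wedge is about 4 mm short: 3 to 5 N of downward push dips that corner about 3 mm, and it comes back up; the others stand firm under 20 N.
- corner_left_near (a point): point on the slab's top face at the slab's left end, near corner, in line with the wedge there: 30 mm in from the long edge and 20 mm in from the end; the place to press on
- wedge_left_near: beech wedge under the slab's left end, near corner, loose: 30 mm wide, 81 mm long, 22 mm high at the butt, 4 mm at the thin end (slope 0.22). Origin: centre of its underside; y from butt to thin end, along the slab's length. Thin end under the slab, butt 43 mm out beyond the slab's +y end. It lies on a fixed stone offcut, 56 mm square, its top 10 mm above the table (6 mm at the rocking corner).
- butt_left_near (a point): centre of the upright butt face (30 x 22 mm) of the wedge at the slab's left end, near corner; push here towards the slab. The wedge that falls short slides under less than 1 N for 15 to 20 mm until it bites on the slab's lower edge; then it resists, and 6 to 13 N would drive it on and lift the slab. It stays where it is left.
- corner_left_far (a point): point on the slab's top face at the slab's left end, far corner, in line with the wedge there: 30 mm in from the long edge and 20 mm in from the end; the place to press on
- wedge_left_far: beech wedge under the slab's left end, far corner, loose: 30 mm wide, 81 mm long, 22 mm high at the butt, 4 mm at the thin end (slope 0.22). Origin: centre of its underside; y from butt to thin end, along the slab's length. Thin end under the slab, butt 43 mm out beyond the slab's +y end. It lies on a fixed stone offcut, 56 mm square, its top 10 mm above the table (6 mm at the rocking corner).
- butt_left_far (a point): centre of the upright butt face (30 x 22 mm) of the wedge at the slab's left end, far corner; push here towards the slab. The wedge that falls short slides under less than 1 N for 15 to 20 mm until it bites on the slab's lower edge; then it resists, and 6 to 13 N would drive it on and lift the slab. It stays where it is left.
- corner_right_near (a point): point on the slab's top face at the slab's right end, near corner, in line with the wedge there: 30 mm in from the long edge and 20 mm in from the end; the place to press on
- wedge_right_near: beech wedge under the slab's right end, near corner, loose: 30 mm wide, 81 mm long, 22 mm high at the butt, 4 mm at the thin end (slope 0.22). Origin: centre of its underside; y from butt to thin end, along the slab's length. Thin end under the slab, butt 43 mm out beyond the slab's -y end. It lies on a fixed stone offcut, 56 mm square, its top 10 mm above the table (6 mm at the rocking corner).
- butt_right_near (a point): centre of the upright butt face (30 x 22 mm) of the wedge at the slab's right end, near corner; push here towards the slab. The wedge that falls short slides under less than 1 N for 15 to 20 mm until it bites on the slab's lower edge; then it resists, and 6 to 13 N would drive it on and lift the slab. It stays where it is left.
- corner_right_far (a point): point on the slab's top face at the slab's right end, far corner, in line with the wedge there: 30 mm in from the long edge and 20 mm in from the end; the place to press on
- wedge_right_far: beech wedge under the slab's right end, far corner, loose: 30 mm wide, 81 mm long, 22 mm high at the butt, 4 mm at the thin end (slope 0.22). Origin: centre of its underside; y from butt to thin end, along the slab's length. Thin end under the slab, butt 43 mm out beyond the slab's -y end. It lies on a fixed stone offcut, 56 mm square, its top 10 mm above the table (6 mm at the rocking corner).
- butt_right_far (a point): centre of the upright butt face (30 x 22 mm) of the wedge at the slab's right end, far corner; push here towards the slab. The wedge that falls short slides under less than 1 N for 15 to 20 mm until it bites on the slab's lower edge; then it resists, and 6 to 13 N would drive it on and lift the slab. It stays where it is left.
- whetstone: whetstone, 48 x 150 x 24 mm, loose on the table, a bystander; origin at the centre of its underside
- felt_wheel: felt wheel, 60 mm across, 25 mm high, loose on the table, a bystander; origin at the centre of its underside
- folding_rule: folded rule, 20 x 233 x 16 mm, loose on the table, a bystander; origin at the centre of its underside
- marker_pen: marker pen, 17 x 128 x 19 mm, loose on the table, a bystander; origin at the centre of its underside
Mind the look-alikes: they are no part of the job. Leave any green or white look-alike of the wedge_left_far alone. Leave any black look-alike of the wedge_right_far alone.

How it is judged:
By the outcome, as a careful person would: the job done as asked, in the order asked, and still so for the second after the job is handed in, with the robot touching nothing.
It also fails if it takes over 58 s, if anything falls off the work surface, if the arm or the gripper's body presses on something with over 40 N, if the wrist force passes 120 N, or if a joint passes its speed limit or range.

## Working session

There is one attempt and no reset: what is moved stays moved. The work goes in short steps, Python scripts to look and compute and a tool call to move; the robot and the scene stay as the last step left them, time stands still between calls to the robot, and variables do not carry over. Pictures are saved under pics/ and viewed, and the job is handed in when it is done.

Besides the shell and the picture viewer there is one more tool, called after "Call:" as name(argument=value, ...), one argument or row to a line, values as JSON. carry_out: Moves the arm, as the interface text tells. Its arguments: {"type":"object","properties":{"targets":{"type":"array","items":{"type":"array","items":{"type":"number"}}}},"required":["targets"]}

```bash
mkdir -p pics; cat > h.py <<'E'
import numpy as np, cv2
from plant import robot, eyes, workorder
def grab(n,tag):
    g=eyes.grab_frame(n); cv2.imwrite(f'pics/{tag}.png',g['frame']); np.savez(f'{tag}.npz',**g); return g
def w(g,u,v,d=None):
    K=g['camera_matrix'];T=g['camera_from_world']
    if d is None:
        p=g['depth'][int(v)-1:int(v)+2,int(u)-1:int(u)+2]; p=p[p>0]; d=np.median(p)
    c=np.array([(u-K[0,2])/K[0,0]*d,(v-K[1,2])/K[1,1]*d,d])
    return T[:3,:3].T@(c-T[:3,3])
def wz(g,u,v,z):
    K=g['camera_matrix'];T=g['camera_from_world']
    r=T[:3,:3].T@np.array([(u-K[0,2])/K[0,0],(v-K[1,2])/K[1,1],1]); o=-T[:3,:3].T@T[:3,3]
    return o+r*(z-o[2])/r[2]
E
python3 - <<'E'
from h import *
for n in ['scene','side','wrist']:
    g=grab(n,n+'0'); print(n,g['camera_from_world'].round(2).tolist())
s=robot.observe(); print(s['t'],s['eef_rot'],s['force'],s['width'])
E
```

```text
scene [[-0.72, -0.7, -0.01, 371.14], [-0.29, 0.31, -0.91, 232.39], [0.64, -0.65, -0.42, 775.46], [0.0, 0.0, 0.0, 1.0]]
side [[0.99, -0.16, -0.01, -562.89], [-0.1, -0.56, -0.82, 79.39], [0.12, 0.81, -0.57, 1054.69], [0.0, 0.0, 0.0, 1.0]]
wrist [[1.0, 0.0, -0.0, -625.67], [0.0, -0.95, 0.32, -41.3], [0.0, -0.32, -0.95, 378.78], [0.0, 0.0, 0.0, 1.0]]
0.15 [[ 2.01352510e-05  9.99999282e-01 -1.19784719e-03]
 [ 1.00000000e+00 -2.01083023e-05  2.25096066e-05]
 [ 2.24855038e-05 -1.19784764e-03 -9.99999282e-01]] [-0.15676262 -0.32234836 -0.43157477] 0.9979754750563634
```

View pics/scene0.png

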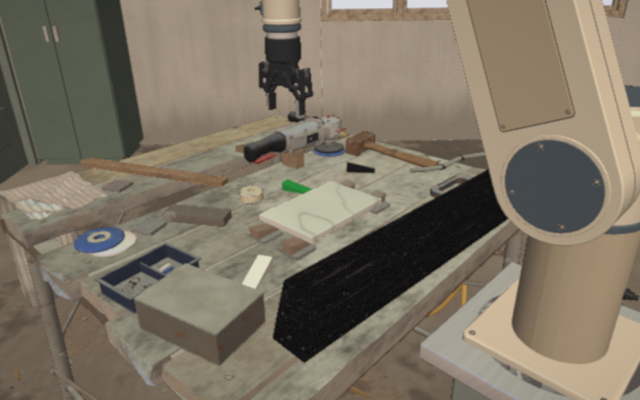

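View pics/side0.png

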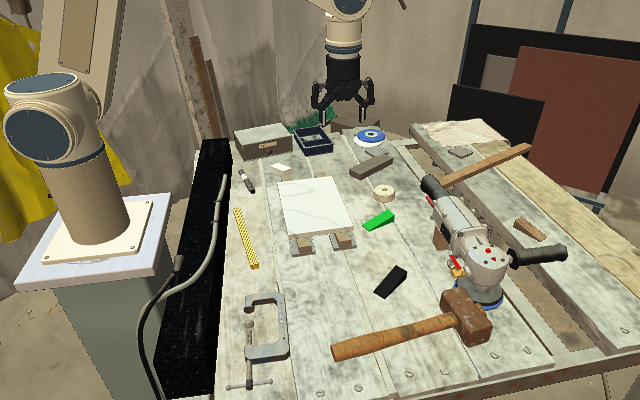

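View pics/wrist0.png

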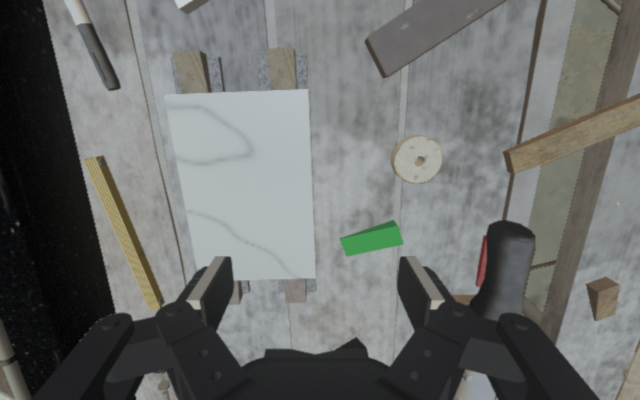

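The wrist view shows the slab (165..315, 90..280), with beech wedges at its upper end (190,70) and (283,68) and at its lower end (237,290) and (295,290). The green look-alike at (372,238), the black one (side 390,282) and the white one (wrist 190,3) lie clear of the slab. None of the three is part of the job.

```bash
python3 - <<'E'
from h import *
f=cv2.imread('pics/wrist0.png')
cv2.imwrite('pics/w0a.png',cv2.resize(f[30:130,150:330],None,fx=4.4,fy=4.4,interpolation=cv2.INTER_CUBIC))
cv2.imwrite('pics/w0b.png',cv2.resize(f[230:330,150:330],None,fx=4.4,fy=4.4,interpolation=cv2.INTER_CUBIC))
E
```

```text
(no output)
```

View pics/w0a.png

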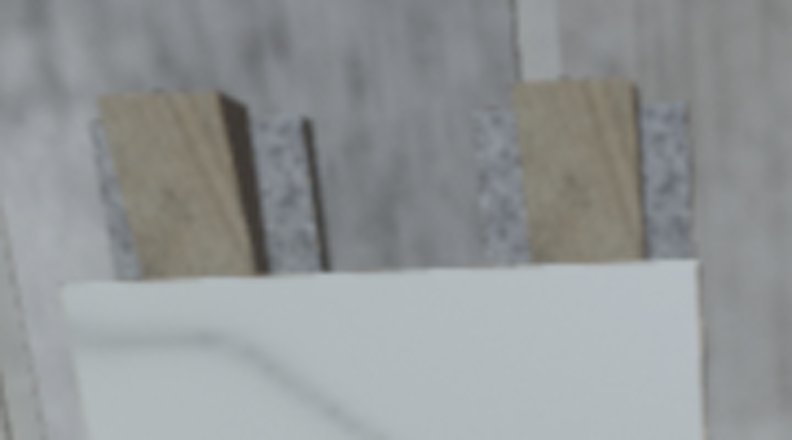

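View pics/w0b.png

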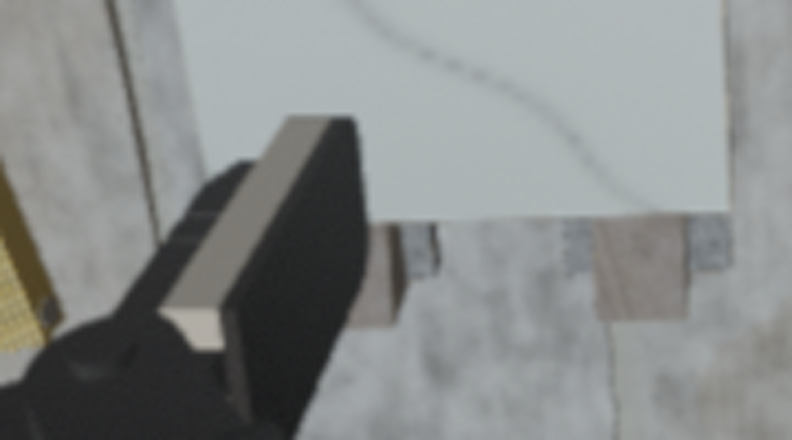

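```bash
cat >> h.py <<'E'
def load(t): return dict(np.load(t+'.npz'))
E
python3 - <<'E'
from h import *
g=load('wrist0')
px={'LN':(164.1,94.8),'LF':(308.6,89.5),'RF':(315.5,278.2)}
P={k:wz(g,*v,37) for k,v in px.items()}
for k in P: print(k,P[k].round(1))
print(np.linalg.norm(P['LN']-P['LF']),np.linalg.norm(P['RF']-P['LF']))
# slab top depth check
for u,v in [(185,110),(295,100),(240,200),(300,265),(210,250)]: print(w(g,u,v).round(1))
d=(P['LN']-P['LF'])[:2]; e=(P['RF']-P['LF'])[:2]
print('yaw from short',np.degrees(np.arctan2(-d[1],-d[0])),'long',np.degrees(np.arctan2(e[0],-e[1])))
# butts, top edge centres
def c(x,y,oy=30): return 150+x/4.4, oy+y/4.4
for n,a in {'LN':c(160,95),'LF':c(575,82),'RF':c(642,318,230),'RN':c(370,325,230)}.items(): print(n,a,wz(g,*a,32).round(1))
print('bystanders');
for n,a in {'pen':(112,85),'rule top':(95,158),'rulebot':(155,305),'white':(190,8),'whet':(380,70),'green':(372,238)}.items(): print(n,w(g,*a).round(1))
E
```

```text
LN [460.3  92.   37. ]
LF [618.5  97.7  37. ]
RF [ 626.6 -140.1   37. ]
158.31459771816785 238.01711699726792
[480.6  76.2  36.2]
[603.4  86.9  35.9]
[533.2 -29.5  35.7]
[ 605.9 -120.5   35.9]
[488.4 -98.5  35.8]
yaw from short 2.0743021651552285 long 1.9513764305480767
LN (186.36363636363637, 51.59090909090909) [488.6 135.4  32. ]
LF (280.68181818181813, 48.63636363636363) [589.  138.4  32. ]
RF (295.9090909090909, 302.27272727272725) [ 599.  -182.9   32. ]
RN (234.09090909090907, 303.8636363636364) [ 511.4 -185.8   32. ]
bystanders
pen [390.1 103.3  13.7]
rule top [350.5  18.3  14.4]
rulebot [ 386.8 -202.4   13.9]
white [489.1 181.7   8.8]
whet [700.9 120.5   7.2]
green [704.4 -92.   12.5]
```

Call:
carry_out(
  targets=[
    [1,16,-7,32,0],
    [1,16,-7,32,0],
    [1,16,-7,32,0],
    [1,16,-7,32,0],
    [1,15,-7,32,0],
    [1,0,0,0,0],
    [1,0,0,0,0],
  ],
)

```text
t: 0.73
eef_pos: [591.5, 80.4, 66.7]
eef_rot: [[0.002, 1.0, 0.006], [1.0, -0.002, -0.001], [-0.001, 0.006, -1.0]]
force: [1.1, -1.2, 0.6]
width: 0.013
```

Call:
carry_out(
  targets=[
    [1,-1,-1,14,0],
    [1,0,0,8,0],
    [1,0,0,3,0],
    [1,0,0,0,0],
  ],
)

```text
t: 1.07
eef_pos: [594.4, 78.0, 45.0]
eef_rot: [[0.002, 1.0, 0.011], [1.0, -0.002, -0.001], [-0.001, 0.011, -1.0]]
force: [-0.6, -0.2, -0.2]
width: -0.0
```

Call:
carry_out(
  targets=[
    [1,0,-4,3,0],
    [1,0,0,2,0],
    [1,0,0,1,0],
    [1,0,0,1,0],
  ],
)

```text
t: 1.4
eef_pos: [593.3, 77.0, 41.3]
eef_rot: [[0.004, 1.0, 0.017], [1.0, -0.004, -0.001], [-0.001, 0.017, -1.0]]
force: [0.1, 0.3, 0.1]
width: -0.0
```

Call:
carry_out(
  targets=[
    [1,0,0,2,0],
    [1,0,0,2,0],
    [1,0,0,1,0],
  ],
)

```text
t: 1.65
eef_pos: [594.1, 77.0, 36.9]
eef_rot: [[0.004, 1.0, 0.019], [1.0, -0.004, -0.0], [-0.0, 0.019, -1.0]]
force: [-0.1, -1.4, 0.7]
width: 0.002
```

Call:
carry_out(
  targets=[
    [1,0,0,2,0],
    [1,0,0,1,0],
  ],
)

```text
t: 1.82
eef_pos: [594.6, 77.1, 33.9]
eef_rot: [[0.004, 1.0, 0.02], [1.0, -0.004, -0.0], [-0.0, 0.02, -1.0]]
force: [-1.0, 0.1, 8.1]
width: 0.002
```

Call:
carry_out(
  targets=[
    [1,0,0,0,0],
  ],
)

```text
t: 1.9
eef_pos: [594.6, 77.2, 34.0]
eef_rot: [[0.004, 1.0, 0.02], [1.0, -0.004, -0.0], [-0.0, 0.02, -1.0]]
force: [-2.0, -1.4, 4.6]
width: 0.001
```

Call:
carry_out(
  targets=[
    [1,0,0,1,0],
  ],
)

```text
t: 1.98
eef_pos: [594.7, 77.2, 33.6]
eef_rot: [[0.004, 1.0, 0.02], [1.0, -0.004, -0.0], [-0.0, 0.02, -1.0]]
force: [-4.0, -1.7, 16.7]
width: -0.002
```

Call:
carry_out(
  targets=[
    [1,0,0,-0.6,0],
    [1,0,0,0,0],
  ],
)

```text
t: 2.15
eef_pos: [594.5, 77.1, 34.6]
eef_rot: [[0.004, 1.0, 0.019], [1.0, -0.004, -0.001], [-0.001, 0.019, -1.0]]
force: [-0.3, 0.1, 2.0]
width: 0.002
```

Call:
carry_out(
  targets=[
    [1,0,0,-0.6,0],
    [1,0,0,0,0],
  ],
)

```text
t: 2.32
eef_pos: [594.4, 77.1, 35.1]
eef_rot: [[0.004, 1.0, 0.019], [1.0, -0.004, -0.001], [-0.001, 0.019, -1.0]]
force: [-0.7, -0.2, 1.6]
width: 0.001
```

Call:
carry_out(
  targets=[
    [1,0,0,-0.6,0],
    [1,0,0,0,0],
  ],
)

```text
t: 2.48
eef_pos: [594.4, 77.1, 35.6]
eef_rot: [[0.003, 1.0, 0.019], [1.0, -0.003, -0.001], [-0.001, 0.019, -1.0]]
force: [0.0, -0.2, 0.6]
width: -0.0
```

Call:
carry_out(
  targets=[
    [1,0,0,-18,0],
    [1,-40,0,-2,0],
    [1,-40,0,0,0],
    [1,-40,0,0,0],
    [1,-40,0,0,0],
    [1,-37,0,0,0],
    [1,0,0,0,0],
    [1,0,0,0,0],
  ],
)

```text
t: 3.15
eef_pos: [595.1, -125.8, 55.5]
eef_rot: [[-0.002, 1.0, 0.022], [1.0, 0.002, -0.001], [-0.001, 0.022, -1.0]]
force: [-0.0, -0.2, -0.8]
width: 0.005
```

Call:
carry_out(
  targets=[
    [1,2,2,8,0],
    [1,2,0,6,0],
    [1,0,0,3,0],
    [1,0,0,0,0],
  ],
)

```text
t: 3.48
eef_pos: [598.5, -119.7, 37.0]
eef_rot: [[-0.004, 1.0, 0.023], [1.0, 0.004, -0.002], [-0.002, 0.023, -1.0]]
force: [-2.0, -7.1, 9.8]
width: 0.002
```

Call:
carry_out(
  targets=[
    [1,0,0,1,0],
    [1,0,0,0,0],
  ],
)

```text
t: 3.65
eef_pos: [599.2, -118.7, 37.1]
eef_rot: [[-0.01, 1.0, 0.023], [1.0, 0.01, -0.004], [-0.005, 0.023, -1.0]]
force: [-1.4, -2.5, 3.8]
width: 0.001
```

Call:
carry_out(
  targets=[
    [1,0,0,1.5,0],
  ],
)

```text
t: 3.73
eef_pos: [599.8, -118.3, 36.7]
eef_rot: [[-0.012, 1.0, 0.024], [1.0, 0.012, -0.006], [-0.006, 0.024, -1.0]]
force: [-5.9, -6.4, 21.6]
width: 0.002
```

Call:
carry_out(
  targets=[
    [1,0,0,-1,0],
    [1,0,0,0,0],
  ],
)

```text
t: 3.9
eef_pos: [600.1, -116.1, 37.9]
eef_rot: [[-0.016, 1.0, 0.024], [1.0, 0.016, -0.006], [-0.007, 0.024, -1.0]]
force: [-0.6, 0.2, -0.1]
width: -0.0
```

RF stands firm at z≈37, while LF went down to 34, so LF is probably the one that dips. I'll press the other two to be sure.

Call:
carry_out(
  targets=[
    [1,0,0,-12,0],
    [1,-3,-34,0,0],
    [1,-3,-34,0,0],
    [1,-2,-34,0,0],
    [1,0,0,0,0],
    [1,0,0,0,0],
  ],
)

```text
t: 4.4
eef_pos: [495.2, -120.3, 48.7]
eef_rot: [[-0.024, 0.999, 0.024], [1.0, 0.025, -0.005], [-0.006, 0.024, -1.0]]
force: [0.5, 0.3, 0.8]
width: -0.004
```

Call:
carry_out(
  targets=[
    [1,-3,0,7,1.4],
    [1,0,0,2,0],
    [1,0,0,0,0],
  ],
)

```text
t: 4.65
eef_pos: [497.3, -122.7, 39.9]
eef_rot: [[0.001, 1.0, 0.026], [1.0, -0.001, -0.005], [-0.005, 0.026, -1.0]]
force: [-0.3, -0.1, 0.5]
width: 0.001
```

Call:
carry_out(
  targets=[
    [1,0,0,1.5,0],
    [1,0,0,1,0],
  ],
)

```text
t: 4.82
eef_pos: [498.8, -122.7, 37.1]
eef_rot: [[0.0, 1.0, 0.026], [1.0, -0.0, -0.005], [-0.005, 0.026, -1.0]]
force: [-6.8, -0.6, 22.0]
width: -0.005
```

Call:
carry_out(
  targets=[
    [1,0,0,-15,0],
    [1,38,-1,0,0],
    [1,38,-1,0,0],
    [1,38,-1,0,0],
    [1,38,-1,0,0],
    [1,38,-1,0,0],
    [1,5,0,0,0],
    [1,0,0,0,0],
  ],
)

```text
t: 5.48
eef_pos: [500.7, 79.0, 51.1]
eef_rot: [[0.005, 0.999, 0.034], [1.0, -0.005, -0.005], [-0.005, 0.034, -0.999]]
force: [0.2, -0.5, 0.2]
width: -0.002
```

Call:
carry_out(
  targets=[
    [1,-3,-10,8,0],
    [1,0,0,3,0],
    [1,0,0,0,0],
  ],
)

```text
t: 5.73
eef_pos: [492.6, 76.2, 39.6]
eef_rot: [[0.003, 0.999, 0.036], [1.0, -0.003, -0.005], [-0.005, 0.036, -0.999]]
force: [-0.1, 0.8, 0.0]
width: 0.007
```

Call:
carry_out(
  targets=[
    [1,0,0,1.5,0],
    [1,0,0,1,0],
  ],
)

```text
t: 5.9
eef_pos: [493.5, 74.8, 37.2]
eef_rot: [[0.005, 0.999, 0.036], [1.0, -0.005, -0.005], [-0.005, 0.036, -0.999]]
force: [-5.0, 7.7, 14.6]
width: -0.001
```

LN is also firm at 37.2, so the corner that dips is left_far, whose wedge is the beech one at wrist pixel (283,68). I'll lift off and look at its butt.

Call:
carry_out(
  targets=[
    [1,0,0,-20,0],
    [1,25,24,-18,0],
    [1,26,25,-18,0],
    [1,26,25,-18,0],
    [1,26,25,0,0],
    [1,0,0,0,0],
  ],
)

```text
t: 6.4
eef_pos: [594.7, 176.0, 117.3]
eef_rot: [[0.017, 0.999, 0.032], [1.0, -0.017, -0.005], [-0.004, 0.032, -0.999]]
force: [-0.4, 0.4, -0.5]
width: 0.001
```

```bash
python3 - <<'E'
from h import *
for n in ['wrist','side']:
    g=grab(n,n+'1')
cv2.imwrite('pics/s1z.png',cv2.resize(cv2.imread('pics/side1.png')[160:270,250:410],None,fx=5,fy=5,interpolation=cv2.INTER_CUBIC))
E
```

```text
(no output)
```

View pics/wrist1.png

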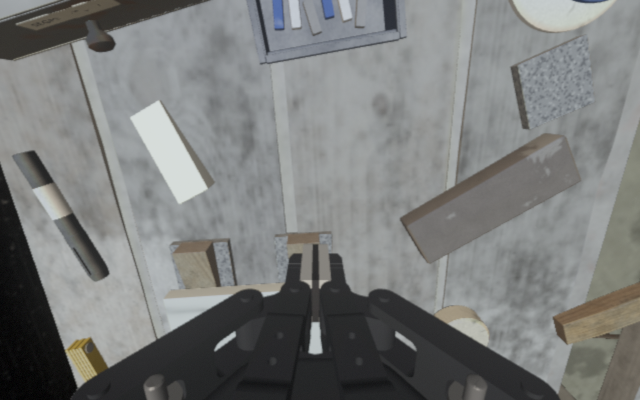

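View pics/s1z.png

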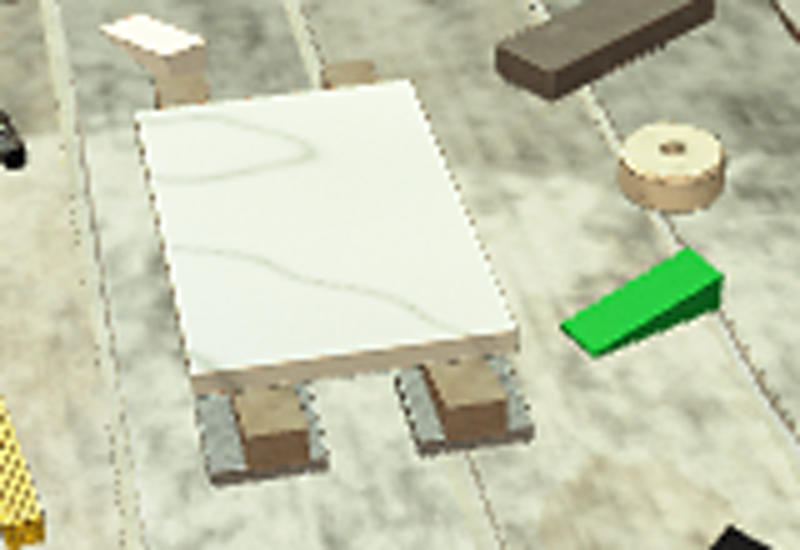

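```bash
python3 - <<'E'
from h import *
g=load('wrist1')
f=g['frame'];cv2.imwrite('pics/w1z.png',cv2.resize(f[200:310,150:350],None,fx=4,fy=4,interpolation=cv2.INTER_CUBIC))
for u,v in [(295,236),(290,238),(300,238),(306,243),(200,243),(190,250)]: print(u,v,w(g,u,v).round(1), wz(g,u,v,28).round(1))
E
```

```text
295 236 [580.  140.2  11.4] [580.8 148.2  28. ]
290 238 [575.5 140.4  15.8] [576.4 146.3  28. ]
300 238 [584.8 140.7  17. ] [585.2 146.1  28. ]
306 243 [590.3 140.2  26.5] [590.4 141.   28. ]
200 243 [491.4 136.7  13.4] [497.4 144.   28. ]
190 250 [487.3 136.9  27.1] [487.7 137.4  28. ]
```

View pics/w1z.png

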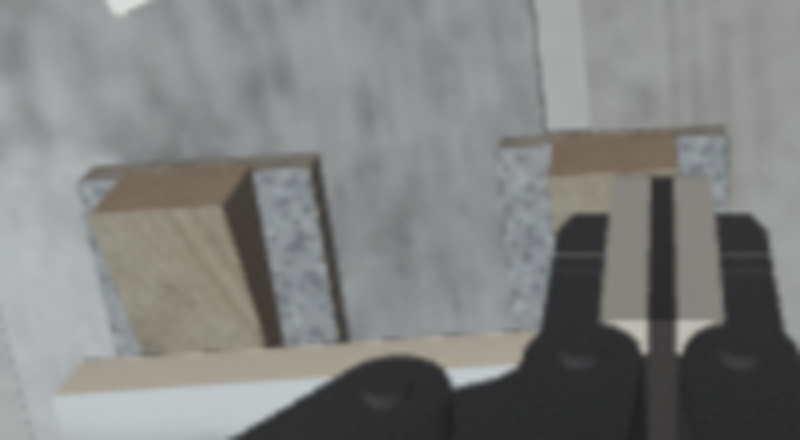

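Call:
carry_out(
  targets=[
    [1,0,-5,30,-3],
    [1,0,-5,30,0],
    [1,0,0,28,0],
    [1,0,0,8,0],
    [1,0,0,0,0],
    [1,0,0,0,0],
  ],
)

```text
t: 7.0
eef_pos: [578.3, 165.2, 16.1]
eef_rot: [[-0.032, 0.999, 0.02], [0.999, 0.032, -0.009], [-0.01, 0.02, -1.0]]
force: [0.2, -0.8, 0.3]
width: -0.0
```

Call:
carry_out(
  targets=[
    [1,0,9,0,0],
    [1,0,0,0,0],
    [1,0,0,0,0],
  ],
)

```text
t: 7.25
eef_pos: [589.3, 164.8, 19.3]
eef_rot: [[-0.031, 0.999, 0.023], [0.999, 0.031, -0.009], [-0.009, 0.023, -1.0]]
force: [-0.7, 0.5, -0.1]
width: -0.0
```

Call:
carry_out(
  targets=[
    [1,-6,-1,2,0],
    [1,-3,0,1,0],
    [1,0,0,0,0],
  ],
)

```text
t: 7.5
eef_pos: [591.1, 155.5, 19.2]
eef_rot: [[-0.031, 0.999, 0.028], [0.999, 0.031, -0.007], [-0.008, 0.028, -1.0]]
force: [0.5, -1.8, -0.0]
width: -0.0
```

Call:
carry_out(
  targets=[
    [1,-2,0,0.5,0],
    [1,-2,0,0,0],
  ],
)

```text
t: 7.67
eef_pos: [591.4, 151.2, 19.2]
eef_rot: [[-0.031, 0.999, 0.029], [0.999, 0.031, -0.007], [-0.008, 0.029, -1.0]]
force: [-0.0, -0.2, -0.3]
width: -0.003
```

Call:
carry_out(
  targets=[
    [1,2,-3.5,1,0],
    [1,-2,0,1,0],
    [1,0,0,0,0],
  ],
)

```text
t: 7.92
eef_pos: [587.5, 150.7, 17.0]
eef_rot: [[-0.031, 0.999, 0.029], [0.999, 0.031, -0.007], [-0.008, 0.029, -1.0]]
force: [-0.1, 0.3, -0.1]
width: -0.0
```

```bash
python3 - <<'E'
from h import *
g=grab('wrist','wrist2')
f=g['frame'];cv2.imwrite('pics/w2z.png',cv2.resize(f[180:400,160:400],None,fx=2.6,fy=2.6,interpolation=cv2.INTER_CUBIC))
print(robot.observe()['eef_pos'])
E
```

```text
[587.37845789 150.79178346  16.98420828]
```

View pics/w2z.png

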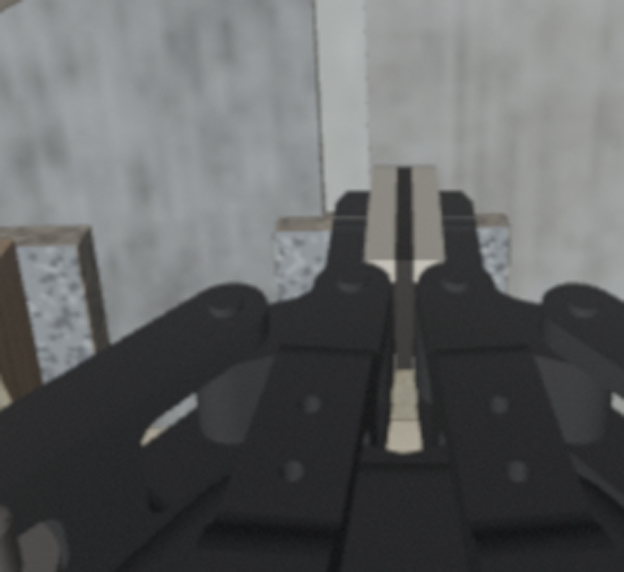

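Call:
carry_out(
  targets=[
    [1,-2,0,0,0],
    [1,-2,0,0,0],
    [1,-2,0,0.5,0],
    [1,0,0,0,0],
  ],
)

```text
t: 8.3
eef_pos: [587.5, 144.7, 16.4]
eef_rot: [[-0.031, 0.999, 0.029], [0.999, 0.031, -0.007], [-0.008, 0.029, -1.0]]
force: [0.3, -0.9, 0.2]
width: -0.002
```

Call:
carry_out(
  targets=[
    [1,-2,-0.5,0.5,0],
    [1,-2,0,0,0],
    [1,0,0,0,0],
  ],
)

```text
t: 8.55
eef_pos: [587.3, 140.1, 15.8]
eef_rot: [[-0.031, 0.999, 0.029], [0.999, 0.031, -0.007], [-0.008, 0.029, -1.0]]
force: [0.1, 0.0, -0.7]
width: 0.008
```

Call:
carry_out(
  targets=[
    [1,-1.5,0,0,0],
    [1,-1,0,0,0],
    [1,0,0,0,0],
  ],
)

```text
t: 8.8
eef_pos: [587.3, 137.2, 15.8]
eef_rot: [[-0.031, 0.999, 0.029], [0.999, 0.031, -0.007], [-0.008, 0.029, -1.0]]
force: [-0.7, 0.7, 0.3]
width: -0.004
```

```bash
python3 - <<'E'
from h import *
g=grab('scene','scene3')
a=cv2.imread('pics/scene0.png')[190:270,225:345];f=g['frame'][190:270,225:345]
cv2.imwrite('pics/s3z.png',cv2.resize(np.hstack([a,f]),None,fx=3.3,fy=5,interpolation=cv2.INTER_CUBIC))
E
```

```text
(no output)
```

View pics/s3z.png

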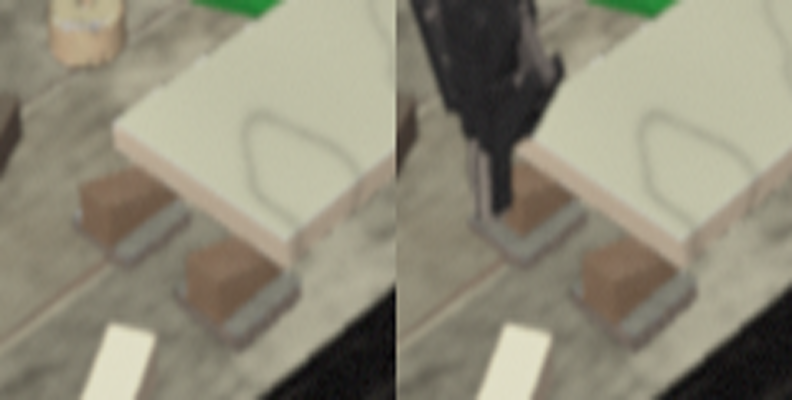

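The wedge is sliding in: in the right half the fingers stand at its butt, which now lies well inside the edge of its offcut. From here I'll use small steps and watch the force.

Call:
carry_out(
  targets=[
    [1,-0.7,0,0,0],
    [1,-0.7,0,0,0],
  ],
)

```text
t: 9.02
eef_pos: [587.4, 135.9, 15.8]
eef_rot: [[-0.031, 0.999, 0.029], [0.999, 0.031, -0.007], [-0.008, 0.029, -1.0]]
force: [0.2, -0.4, -0.0]
width: -0.003
```

Call:
carry_out(
  targets=[
    [1,-0.6,0,0,0],
    [1,-0.6,0,0,0],
  ],
)

```text
t: 9.18
eef_pos: [587.4, 134.8, 15.8]
eef_rot: [[-0.031, 0.999, 0.029], [0.999, 0.031, -0.007], [-0.008, 0.029, -1.0]]
force: [-0.3, 2.2, -0.1]
width: 0.0
```

Call:
carry_out(
  targets=[
    [1,-0.5,0,0,0],
    [1,-0.5,0,0,0],
  ],
)

```text
t: 9.35
eef_pos: [587.5, 134.2, 15.8]
eef_rot: [[-0.031, 0.999, 0.029], [1.0, 0.031, -0.006], [-0.007, 0.029, -1.0]]
force: [0.1, 3.3, -0.9]
width: 0.0
```

Call:
carry_out(
  targets=[
    [1,-0.4,0,0,0],
  ],
)

```text
t: 9.43
eef_pos: [587.6, 134.0, 15.9]
eef_rot: [[-0.031, 0.999, 0.029], [1.0, 0.031, -0.006], [-0.007, 0.029, -1.0]]
force: [-0.4, 3.0, -0.6]
width: -0.0
```

Call:
carry_out(
  targets=[
    [1,0,0,0,0],
  ],
)

```text
t: 9.52
eef_pos: [587.6, 134.1, 15.9]
eef_rot: [[-0.031, 0.999, 0.029], [1.0, 0.031, -0.006], [-0.007, 0.029, -1.0]]
force: [0.6, 1.0, -0.8]
width: -0.003
```

Call:
carry_out(
  targets=[
    [1,-0.7,0,0,0],
  ],
)

```text
t: 9.6
eef_pos: [587.6, 133.6, 15.9]
eef_rot: [[-0.031, 0.999, 0.029], [1.0, 0.031, -0.006], [-0.007, 0.029, -1.0]]
force: [0.4, 4.4, -0.2]
width: 0.006
```

It bites at 4.4 N, below the 6 N that would lift the slab. I'll back off and press the corner again.

Call:
carry_out(
  targets=[
    [1,15,0,0,0],
    [1,10,0,-5,0],
    [1,0,0,-30,0],
    [1,0,0,-12,0],
    [1,0,0,0,0],
  ],
)

```text
t: 10.02
eef_pos: [584.3, 158.8, 63.4]
eef_rot: [[-0.031, 0.999, 0.026], [0.999, 0.032, -0.008], [-0.009, 0.026, -1.0]]
force: [0.1, -0.1, -0.0]
width: 0.001
```

Call:
carry_out(
  targets=[
    [1,-26,0,0,0],
    [1,-26,0,0,0],
    [1,-26,0,0,0],
    [1,0,0,0,0],
    [1,0,0,0,0],
  ],
)

```text
t: 10.43
eef_pos: [587.9, 78.8, 64.8]
eef_rot: [[-0.035, 0.999, 0.03], [0.999, 0.035, -0.008], [-0.009, 0.03, -1.0]]
force: [-0.3, 1.5, 0.0]
width: 0.002
```

Call:
carry_out(
  targets=[
    [1,0,0,15,0],
    [1,0,0,7,0],
    [1,0,0,2,0],
    [1,0,0,0,0],
  ],
)

```text
t: 10.77
eef_pos: [588.6, 79.3, 39.2]
eef_rot: [[-0.034, 0.999, 0.03], [0.999, 0.034, -0.008], [-0.009, 0.03, -1.0]]
force: [-1.0, 0.6, 0.3]
width: 0.004
```

```bash
python3 - <<'E'
from h import *
g=grab('scene','scene4'); g=grab('side','side4')
a=cv2.imread('pics/scene4.png')[190:270,225:345]
cv2.imwrite('pics/s4z.png',cv2.resize(a,None,fx=5,fy=5,interpolation=cv2.INTER_CUBIC))
E
```

```text
(no output)
```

View pics/s4z.png

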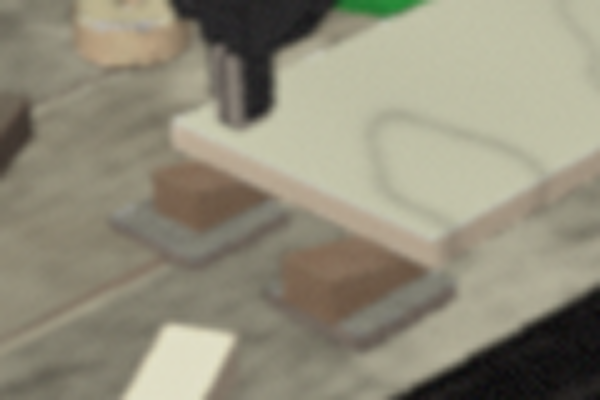

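Call:
carry_out(
  targets=[
    [1,0,0,1.5,0],
    [1,0,0,1,0],
  ],
)

```text
t: 11.03
eef_pos: [589.5, 80.1, 38.0]
eef_rot: [[-0.035, 0.999, 0.032], [0.999, 0.036, -0.008], [-0.009, 0.032, -0.999]]
force: [0.3, 0.3, 0.0]
width: -0.003
```

Call:
carry_out(
  targets=[
    [1,0,0,1.2,0],
  ],
)

```text
t: 11.12
eef_pos: [589.8, 80.3, 37.2]
eef_rot: [[-0.036, 0.999, 0.033], [0.999, 0.036, -0.008], [-0.009, 0.033, -0.999]]
force: [-3.1, -1.9, 12.1]
width: 0.001
```

Call:
carry_out(
  targets=[
    [1,0,0,1.2,0],
  ],
)

```text
t: 11.2
eef_pos: [589.9, 80.3, 37.0]
eef_rot: [[-0.036, 0.999, 0.033], [0.999, 0.036, -0.008], [-0.009, 0.033, -0.999]]
force: [-6.4, -2.6, 19.6]
width: 0.002
```

Call:
carry_out(
  targets=[
    [1,0,0,0.5,0],
  ],
)

```text
t: 11.28
eef_pos: [589.9, 80.3, 37.3]
eef_rot: [[-0.036, 0.999, 0.033], [0.999, 0.036, -0.008], [-0.009, 0.033, -0.999]]
force: [-2.6, -0.4, 2.8]
width: 0.002
```

Call:
carry_out(
  targets=[
    [1,0,0,-15,0],
    [1,0,0,-35,0],
    [1,0,0,-35,0],
    [1,0,0,-35,0],
    [1,0,0,0,0],
    [1,0,0,0,0],
  ],
)

```text
t: 11.78
eef_pos: [584.9, 81.4, 162.0]
eef_rot: [[-0.036, 0.999, 0.031], [0.999, 0.037, -0.008], [-0.009, 0.03, -0.999]]
force: [-1.0, -0.5, -0.6]
width: -0.001
```

```bash
python3 - <<'E'
from h import *
g=grab('side','side5')
a=cv2.imread('pics/side0.png')[110:280,220:430];f=g['frame'][110:280,220:430]
cv2.imwrite('pics/s5z.png',cv2.resize(np.hstack([a,f]),None,fx=1.9,fy=1.9,interpolation=cv2.INTER_CUBIC))
for u,v in [(290,190),(325,188),(300,228),(345,225)]: print(w(g,u,v).round(1))
s=load('side0')
for u,v in [(290,190),(325,188),(300,228),(345,225)]: print(w(s,u,v).round(1))
E
```

```text
[490.3  41.8  37.5]
[586.6  35.2  36.7]
[ 497.5 -128.5   37.4]
[ 606.8 -135.6   36.5]
[490.3  42.   37.3]
[586.9  36.6  35.8]
[ 497.4 -129.8   38.4]
[ 606.9 -135.    36. ]
```

View pics/s5z.png

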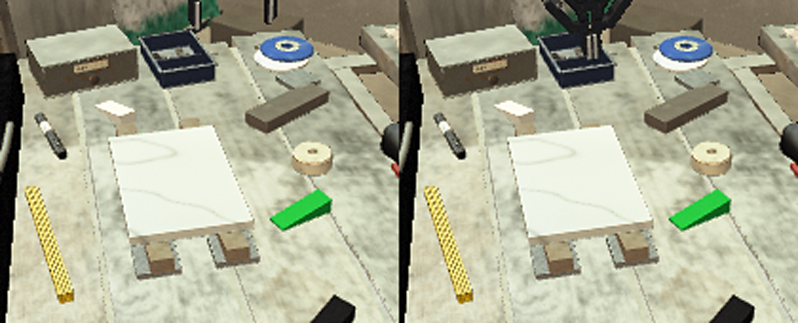

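The before and after views match: the slab, the other wedges and the bystanders are where they were, and only the far-left wedge has gone in.

```bash
python3 -c "
from h import *
print(workorder.finish_job())"
```

```text
the job is handed in; nothing more can be done
None
```

The slab no longer rocks. The loose corner was left far, and its beech wedge is now pushed in until it bites. I handed the job in at about 12 s, and no verdict was reported.

- **Finding the corner:** Pressed at about 15–22 N, the other three corners stood firm at z ≈ 37 mm. Left far went down to about 34 mm. On its own that first press was unclear because of roughly 1 N of force noise; comparing it with the other corners settled it.
- **Pushing the wedge:** It slid in about 17 mm with almost no resistance, then bit. I stopped at 4.4 N, below the 6 N that would start to lift the slab.
- **Checking again:** Left far held at 37.0 mm under 19.6 N, level with the other corners.
- **Surroundings:** The last side view showed the slab, the bystanders, the right-end wedges and the green, white and black look-alikes unmoved. The near-left wedge looked unmoved in the scene view taken just before the last press.
- **Side effects:** The tool drifted to a tilt of up to about 2°. During the right-far press it also slid a few millimetres sideways on the slab, with up to about 7 N of side force, but the pictures show no shift of the slab.

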